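# Put the balance weights back in their tray

## Task

Put the three steel balance weights with knobs back in the blue tray, each standing upright in the grey round well of its size: large in the largest, medium in the middle-sized, small in the smallest. Set them down, do not drop them. Leave the two slotted discs without knobs and the amber jar standing where they are.

Things in the scene. Friction and masses are not known exactly. Their poses are not given: they have to be found in the camera images.
- weight_large: the large knobbed balance weight: a bright steel cylinder 50 mm across and 34 mm tall with a round knob on top, standing upright and loose on a dark green mat 200 by 300 mm (3 mm thick). The knob is a neck 6 mm tall carrying a head 22 mm across and 16 mm tall, so its top is 56 mm above the underside; lift it by the head from above. About 500 g. Origin: centre of its underside; z up.
- weight_medium: the medium knobbed balance weight: a bright steel cylinder 38 mm across and 30 mm tall with a round knob on top, standing upright and loose on a dark green mat 200 by 300 mm (3 mm thick). The knob is a neck 6 mm tall carrying a head 18 mm across and 16 mm tall, so its top is 52 mm above the underside; lift it by the head from above. About 250 g. Origin: centre of its underside; z up.
- weight_small: the small knobbed balance weight: a bright steel cylinder 26 mm across and 26 mm tall with a round knob on top, standing upright and loose on a dark green mat 200 by 300 mm (3 mm thick). The knob is a neck 6 mm tall carrying a head 14 mm across and 16 mm tall, so its top is 48 mm above the underside; lift it by the head from above. About 100 g. Origin: centre of its underside; z up.
- well_large: the large well, the place of the large weight: a fixed grey plastic round cup 66 mm across inside and 74 mm outside, 10 mm tall with a floor 3 mm thick, standing in the blue tray. A weight in it stands on that floor. Origin: centre of its underside; z up, so the inner floor is at z = 3 mm.
- well_medium: the medium well, the place of the medium weight: a fixed grey plastic round cup 54 mm across inside and 62 mm outside, 10 mm tall with a floor 3 mm thick, standing in the blue tray. A weight in it stands on that floor. Origin: centre of its underside; z up, so the inner floor is at z = 3 mm.
- well_small: the small well, the place of the small weight: a fixed grey plastic round cup 42 mm across inside and 50 mm outside, 10 mm tall with a floor 3 mm thick, standing in the blue tray. A weight in it stands on that floor. Origin: centre of its underside; z up, so the inner floor is at z = 3 mm.
- slotted_large: a look-alike that does not belong in the tray: a plain bright steel disc 50 mm across and 20 mm tall without a knob, cut by a slot 10 mm wide from its middle to its rim; lies loose on the mat. Origin: centre of its underside; the slot opens along its -x axis; z up.
- slotted_medium: a look-alike that does not belong in the tray: a plain bright steel disc 38 mm across and 20 mm tall without a knob, cut by a slot 10 mm wide from its middle to its rim; lies loose on the mat. Origin: centre of its underside; the slot opens along its -x axis; z up.
- tray: the shallow blue tray, fixed: 110 mm (its x) by 290 mm (its y) outside, 22 mm tall, walls and floor 4 mm thick; the three wells stand in it in a row along its y, 92 mm apart, in any order. Origin: centre of its underside. Unlisted bystanders: a bench balance 67 mm tall and a pair of tongs on a rest 25 mm tall stand fixed on the bench beyond the work, at x above 0.75 m.
- jar: a closed amber jar with a black cap, 42 mm across, 52 mm tall, about 120 g, a bystander standing loose on the mat among the weights. Origin: centre of its underside; z up.
There are look-alikes about, which are no part of the job. Leave any pink or turquoise look-alike of the weight_small alone.

How it is judged:
By the outcome, as a careful person would: the job done as asked, in the order asked, and still so for the second after the job is handed in, with the robot touching nothing.
It also fails if it takes over 96 s, if anything falls off the work surface, if the arm or the gripper's body presses on something with over 40 N, if the wrist force passes 120 N, or if a joint passes its speed limit or range.

## Robot

A 6-joint arm with a two-finger parallel gripper is mounted at the origin on the work surface. World frame = base frame: x ahead of the robot, y to its left, z up, the work surface at z = 0. Lengths are in m, angles in degrees, forces in N, time in s.
With the tool pointing down it reaches from about 0.15 to 0.775 m from the base axis. Payload 6.1 kg.
Tool frame: the origin (TCP) lies midway between the tips of the shut fingers; the grasp point (between the pads) lies 19 mm behind it (arm.grip_point_offset is the distance from the TCP to the grasp point, in m); z points along the fingers, y is the direction in which the jaws open and shut (so a half turn about z gives the same grasp; the last joint's range is limited). The gripper opens to 85 mm and grips with 20 to 120 N. Pads are 22 mm wide; open, the fingers measure 114 mm over their backs; the gripper's body (76 mm by 85 mm) begins 54 mm behind the grasp point. The pads swing forward as they close: fully open they stand 13 mm farther back than shut.
Start: joints at [72.938, 7.208, -2.269, 80.523, 0, 90], TCP at [0.154, 0.502, 0.231] pointing down, gripper open.
Joint ranges: [-155.77, 155.77], [-54.66, 111.73], [-72.52, 77.12], [-102.08, 115.82], [-83.92, 84.16], [-180, 180]. Speed limits (degrees/s): [136.94, 136.94, 172.46, 180, 180, 180].

## Interface

Orientations are given as a 3x3 rotation matrix whose columns are the frame's x, y, z axes.
In Python, from bench import arm gives the robot as it stands.
- The arm moves only by the tool play_rows, never from a script. Its argument "plan" is text: rows parted by semicolons, each of 7 numbers parted by spaces: the turn, a rotation vector about the world's x, y, z in degrees, then the shift along the world's x, y, z in mm, then the gripper command: -1 is shut, 1 is fully open, values between are in proportion. In form: wx wy wz dx dy dz hand; .... A call has 1 to 12 rows; each row is the pose to reach, as a shift and turn from the pose commanded when the call began; what a row does not reach only later rows make up. A row lasts 1/8 s, in which the tool goes at most 62.5 mm and 10.7 degrees, less where a joint would pass 70% of its speed; a pose out of reach is approached as far as the arm can. A call with a gripper value outside its range is refused whole. The fingers move at their own pace and stop on an object; "newtons" is the grip in N (left out, the last holds). Time passes only in rows, so rows that repeat a pose let the fingers close. It gives the time, the measured TCP pose, the force and the opening at its end, in the units of the state.
- arm.observe(): the state, without advancing time (a new reading comes with each control period).
- arm.grab_frame(name): name is "side" or "top" or "wrist"; returns a dict with "img" (384x512x3 uint8, red, green, blue), "camera_matrix" (3x3 intrinsics, pixels), "rvec" (rotation vector, rad) and "tvec" (3), from world to camera coordinates, as OpenCV has them. Camera axes: x right, y down, z forward; pixel columns grow to the right and rows downward; lengths in m; the calibration is good to about 2 mm. A picture is of the moment at which its call begins. There is no depth.
- arm.finish_job(): hands the job in, once; it reports no verdict.
The state is a dict: "time_s": time; "qpos": joint angles; "qd": joint speeds; "joint_torque": joint torques, N m; "eef_pos": TCP position; "ee_rot": TCP orientation; "ft_force": force on the tool from outside, world axes, zero at the start; "ft_torque": the same for the moment, N m; "finger_gap": finger opening in m.
Only numpy, scipy, OpenCV 4.12 (cv2) and the standard library are available. Lean on these libraries where they do the work, as an engineer would, in place of code of your own. Each camera call takes 0.05 s, during which the arm holds its last target. There are 200 camera calls.

## Working session

There is one attempt and no reset: what is moved stays moved. The work goes in short steps, Python scripts to look and compute and a tool call to move; the robot and the scene stay as the last step left them, time stands still between calls to the robot, and variables do not carry over. Pictures are saved under pics/ and viewed, about 12 in all and at most 16, crops included, and the job is handed in when it is done.

Besides the shell and the picture viewer there is one more tool, called after ">>>" as a command line: name --argument value ..., lists and objects as JSON in quotes. play_rows: Moves the arm, as the interface text tells. Its arguments: {"type":"object","properties":{"plan":{"type":"string"},"newtons":{"type":"number"}},"required":["plan"]}

```bash
mkdir -p pics
python3 - <<'E'
from bench import arm
import cv2
for n in("top","side"):
    f=arm.grab_frame(n); cv2.imwrite(f"pics/{n}0.png",f["img"][:,:,::-1])
    R=cv2.Rodrigues(f["rvec"])[0]; print(n,f["camera_matrix"].round(1).tolist(),(-R.T@f["tvec"].reshape(3)).round(3),R.round(2).tolist())
s=arm.observe(); print({k:s[k] for k in("time_s","eef_pos","ee_rot","finger_gap","ft_force")},arm.grip_point_offset)
E
```

```text
top [[395.4, 0.0, 247.1], [0.0, 395.4, 196.8], [0.0, 0.0, 1.0]] [ 0.266 -0.03   1.085] [[-0.06, -1.0, -0.0], [-0.98, 0.06, -0.21], [0.21, -0.01, -0.98]]
side [[379.6, 0.0, 254.3], [0.0, 379.6, 190.5], [0.0, 0.0, 1.0]] [ 0.177 -0.772  0.51 ] [[0.92, -0.4, -0.02], [-0.22, -0.48, -0.85], [0.33, 0.78, -0.53]]
{'time_s': 0.1, 'eef_pos': array([0.15394303, 0.50153682, 0.23061482]), 'ee_rot': array([[-9.55981490e-01,  2.93426666e-01, -4.27670433e-04],
       [ 2.93426978e-01,  9.55980537e-01, -1.34986707e-03],
       [ 1.27576164e-05, -1.41593797e-03, -9.99998997e-01]]), 'finger_gap': 0.08547117901724913, 'ft_force': array([-0.15752049, -0.17449353, -0.83935991])} 0.0187
```

View pics/top0.png

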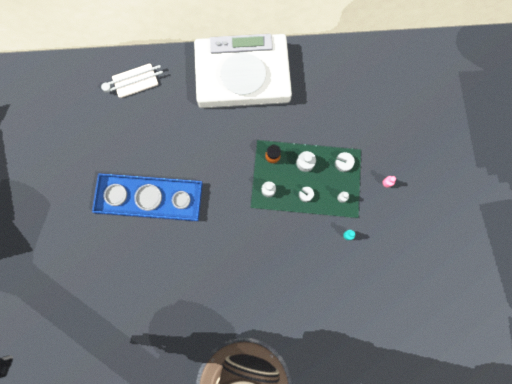

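View pics/side0.png

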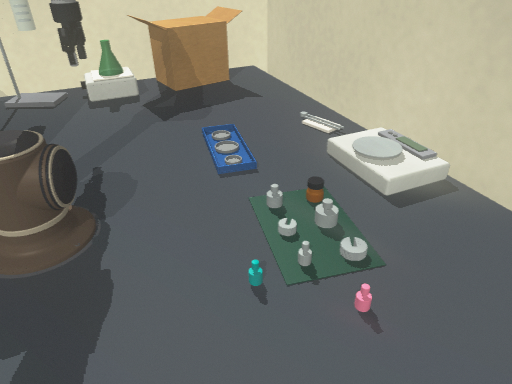

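The top view shows large at about (306,161), medium at (268,189), small at (343,197), the discs at (345,161) and (306,194), and the jar at (273,154). The wells, left to right, are medium (116,195), large (149,197) and small (181,200).

```bash
cat > h.py <<'E'
import numpy as np, cv2
from bench import arm
def ray(f,px,z):
    """world points where pixels meet the plane at height z"""
    R=cv2.Rodrigues(np.asarray(f["rvec"]))[0]; c=-R.T@np.asarray(f["tvec"]).reshape(3)
    p=np.c_[np.atleast_2d(px),np.ones(len(np.atleast_2d(px)))]
    d=(R.T@np.linalg.inv(f["camera_matrix"])@p.T).T
    return c+d*((z-c[2])/d[:,2])[:,None]
def proj(f,P):
    return cv2.projectPoints(np.atleast_2d(np.float64(P)),np.asarray(f["rvec"]),np.asarray(f["tvec"]),f["camera_matrix"],None)[0].reshape(-1,2)
def blobs(m,lo=15,hi=1e9):
    n,l,s,c=cv2.connectedComponentsWithStats(m.astype(np.uint8))
    return [(c[i].round(1).tolist(),s[i].tolist()) for i in range(1,n) if lo<s[i][4]<hi]
E
python3 - <<'E'
from h import *
f=arm.grab_frame("top"); im=f["img"]; hsv=cv2.cvtColor(im,cv2.COLOR_RGB2HSV)
m=np.zeros(im.shape[:2],bool); m[135:225,85:370]=1
g=(hsv[...,1]<70)&(hsv[...,2]>90)&m
for c,s in blobs(g): print(c,s, ray(f,c,.03)[0].round(3), ray(f,c,.012)[0].round(3))
b=(hsv[...,0]>100)&(hsv[...,0]<125)&(hsv[...,1]>150)&(hsv[...,2]>80)
cs=max(cv2.findContours(b.astype(np.uint8),0,2)[0],key=cv2.contourArea)
r=cv2.minAreaRect(cs); print(r); w=ray(f,cv2.boxPoints(r),.022); print(w.round(3).tolist(),w.mean(0))
cv2.imwrite("pics/crop1.png",cv2.resize(im[130:230,85:370,::-1],None,fx=2.8,fy=2.8,interpolation=cv2.INTER_CUBIC))
E
```

```text
[211.2, 174.0] [85, 135, 285, 90, 13744] [0.561 0.052 0.03 ] [0.566 0.054 0.012]
[305.8, 160.9] [296, 151, 21, 21, 346] [ 0.582 -0.212  0.03 ] [ 0.588 -0.215  0.012]
[344.3, 161.5] [334, 152, 21, 20, 331] [ 0.574 -0.319  0.03 ] [ 0.579 -0.324  0.012]
[268.1, 188.8] [261, 181, 15, 17, 209] [ 0.509 -0.102  0.03 ] [ 0.514 -0.103  0.012]
[114.9, 194.4] [104, 184, 23, 22, 401] [0.521 0.318 0.03 ] [0.525 0.324 0.012]
[147.8, 197.0] [135, 184, 27, 27, 560] [0.508 0.228 0.03 ] [0.512 0.232 0.012]
[306.0, 193.8] [298, 186, 17, 17, 207] [ 0.489 -0.204  0.03 ] [ 0.493 -0.207  0.012]
[180.7, 199.5] [172, 191, 18, 18, 255] [0.495 0.138 0.03 ] [0.499 0.141 0.012]
[342.9, 196.5] [337, 191, 13, 12, 119] [ 0.475 -0.304  0.03 ] [ 0.478 -0.308  0.012]
((147.0205841064453, 196.7323455810547), (106.30133819580078, 39.65208435058594), 4.39870548248291)
[[0.476, 0.381, 0.022], [0.588, 0.375, 0.022], [0.545, 0.081, 0.022], [0.435, 0.093, 0.022]] [0.51090031 0.23229772 0.022     ]
```

View pics/crop1.png

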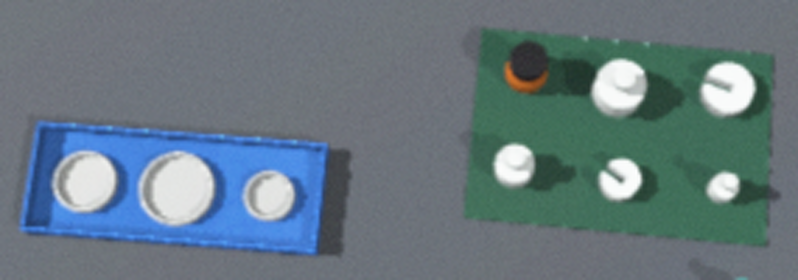

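Checks out: the wells are 92 mm apart in a row, and the tray measures about 110 by 290 mm. The second view confirms the layout. Next I go above the large weight.

>>> play_rows --plan "0 0 -93 420 -712 -30 0.1;0 0 -93 420 -712 -30 0.1;0 0 -93 420 -712 -30 0.1;0 0 -93 420 -712 -30 0.1;0 0 -93 420 -712 -30 0.1;0 0 -93 420 -712 -30 0.1;0 0 -93 420 -712 -30 0.1;0 0 -93 420 -712 -30 0.1;0 0 -93 420 -712 -30 0.1;0 0 -93 420 -712 -30 0.1;0 0 -93 420 -712 -30 0.1;0 0 -93 420 -712 -30 0.1" --newtons 60

```text
time_s: 1.65
eef_pos: [0.5355, -0.1457, 0.2038]
ee_rot: [[0.344, 0.939, 0.0], [0.939, -0.344, 0.0], [0.0, -0.0, -1.0]]
ft_force: [0.6, 0.5, 0.2]
finger_gap: 0.0469
```

>>> play_rows --plan "0 0 0 45 -66 0 0.1;0 0 0 45 -66 0 0.1;0 0 0 45 -66 0 0.1"

```text
time_s: 2.02
eef_pos: [0.5798, -0.2102, 0.2031]
ee_rot: [[0.344, 0.939, -0.002], [0.939, -0.344, 0.001], [0.0, -0.002, -1.0]]
ft_force: [-0.6, -0.1, -0.9]
finger_gap: 0.0469
```

Run:
```python
from h import *
f=arm.grab_frame("wrist"); cv2.imwrite("pics/w1.png",f["img"][:,:,::-1])
s=arm.observe(); print(s["eef_pos"],s["ee_rot"].round(4).tolist(),s["qpos"].round(1))
R=cv2.Rodrigues(f["rvec"])[0]; print((-R.T@f["tvec"].reshape(3)).round(3),R[2].round(3))
for n,P in dict(L=(.582,-.212,.059),tcp=s["eef_pos"],M=(.509,-.102,.055),S=(.475,-.304,.051)).items(): print(n,proj(f,P))
```

```text
[ 0.57933748 -0.20918642  0.20358603] [[0.3432, 0.9393, -0.0014], [0.9393, -0.3432, 0.0009], [0.0004, -0.0016, -1.0]] [-19.9  17.3   6.9  79.6   0.   90.2]
[ 0.606 -0.137  0.345] [-0.104 -0.282 -0.954]
L [[253.96955962 180.44625194]]
tcp [[249.9850969  247.46188342]]
M [[142.74928351 100.33911986]]
S [[195.1509842  279.68097498]]
```

View pics/w1.png

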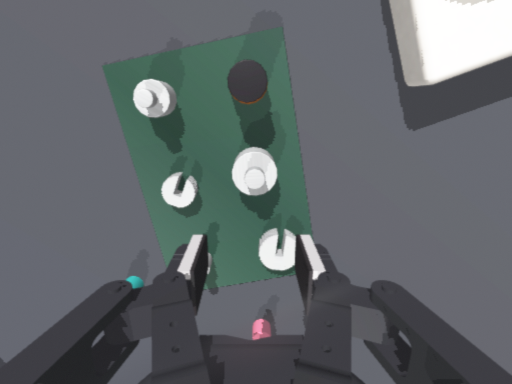

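Wrist view: the large head top is at about (255,178), the medium at (147,99). Large's body spans (233–277, 149–195), and its prediction at (254,180) fits. I'll convert these pixels to positions.

Run:
```python
from h import *
f=arm.grab_frame("wrist"); im=f["img"]; 
print(ray(f,(255,178),.059),ray(f,(147,99),.055))
crop=im[60:210,120:320]
cv2.imwrite("pics/w1c.png",cv2.resize(crop[:,:,::-1],None,fx=4,fy=4,interpolation=cv2.INTER_CUBIC))
```

```text
[[ 0.58347578 -0.20907701  0.059     ]] [[ 0.51271901 -0.10132377  0.055     ]]
```

View pics/w1c.png

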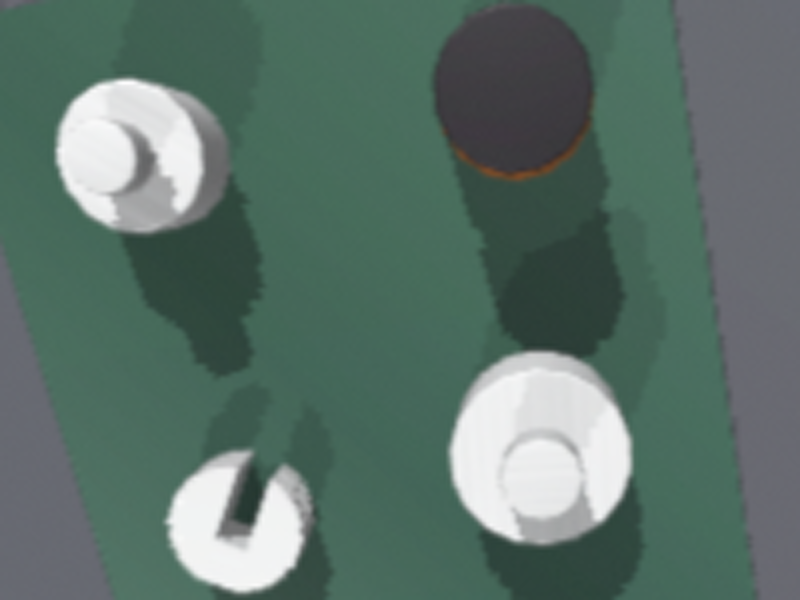

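The enlarged crop puts the large head at (255.3,179.5) and its body top at (255.2,174.2). Medium's head is at (145,99) and its body top at (152.5,99).

Run:
```python
from h import *
f=arm.grab_frame("wrist")
for p,z in (((255.3,179.5),.059),((255.2,174.2),.037),((145,99),.055),((152.5,99),.033)): print(ray(f,p,z).round(4))
print(arm.observe()["eef_pos"])
```

```text
[[ 0.5831 -0.2103  0.059 ]]
[[ 0.5833 -0.2103  0.037 ]]
[[ 0.5106 -0.1001  0.055 ]]
[[ 0.5107 -0.1001  0.033 ]]
[ 0.57918886 -0.2083393   0.20442877]
```

>>> play_rows --plan "0 0 0 4 -2 -60 0.1;0 0 0 4 -2 -110 0.1;0 0 0 4 -2 -145 0.1;0 0 0 4 -2 -162 0.1;0 0 0 4 -2 -162 0.1;0 0 0 4 -2 -162 0.1"

```text
time_s: 2.92
eef_pos: [0.5849, -0.2117, 0.0442]
ee_rot: [[0.343, 0.939, 0.003], [0.939, -0.343, -0.001], [0.0, 0.003, -1.0]]
ft_force: [0.5, 0.1, -0.1]
finger_gap: 0.0468
```

>>> play_rows --plan "0 0 0 0 0 0 -0.3;0 0 0 0 0 0 -0.6;0 0 0 0 0 0 -1;0 0 0 0 0 0 -1;0 0 0 0 0 0 -1;0 0 0 0 0 0 -1"

```text
time_s: 3.68
eef_pos: [0.5841, -0.2118, 0.0436]
ee_rot: [[0.343, 0.939, 0.001], [0.939, -0.343, -0.0], [0.0, 0.001, -1.0]]
ft_force: [-2.4, 1.1, 5.7]
finger_gap: 0.0198
```

>>> play_rows --plan "0 0 0 0 0 3 -1;0 0 0 0 0 8 -1;0 0 0 0 0 20 -1;0 0 0 0 0 40 -1;0 0 0 0 0 60 -1;0 0 0 0 0 60 -1" --newtons 80

```text
time_s: 4.42
eef_pos: [0.5852, -0.2121, 0.1044]
ee_rot: [[0.343, 0.939, 0.004], [0.939, -0.343, -0.001], [0.0, 0.004, -1.0]]
ft_force: [0.2, -0.6, -5.3]
finger_gap: 0.019
```

Run:
```python
from h import *
s=arm.observe(); print(s["eef_pos"],s["ft_force"],s["finger_gap"])
f=arm.grab_frame("wrist"); cv2.imwrite("pics/w2.png",f["img"][:,:,::-1])
```

```text
[ 0.58515394 -0.21212973  0.10435586] [ 0.22255334 -0.55439876 -5.28853091] 0.01902276589892498
```

View pics/w2.png

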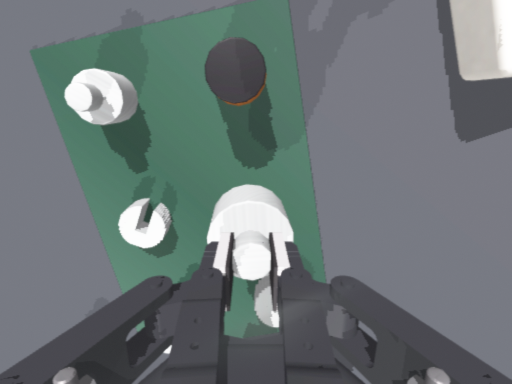

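The weight is held upright (−5.3 N is its load). Carrying it to the large well at (0.512, 0.232).

>>> play_rows --plan "0 0 2 -3 15 25 -1;0 0 5 -9 50 40 -1;0 0 9 -16 95 40 -1;0 0 13 -24 145 40 -1;0 0 18 -33 195 40 -1;0 0 23 -41 245 40 -1;0 0 28 -49 295 40 -1;0 0 33 -57 345 40 -1;0 0 38 -65 395 40 -1;0 0 42 -70 425 40 -1;0 0 44 -73 442 40 -1;0 0 44 -73 444 40 -1"

```text
time_s: 5.98
eef_pos: [0.5104, 0.2327, 0.1414]
ee_rot: [[-0.406, 0.914, -0.001], [0.914, 0.406, -0.001], [-0.0, -0.001, -1.0]]
ft_force: [-0.8, -0.8, -5.3]
finger_gap: 0.0188
```

Run:
```python
from h import *
s=arm.observe(); print(s["eef_pos"],s["ft_force"],s["finger_gap"])
f=arm.grab_frame("wrist"); cv2.imwrite("pics/w3.png",f["img"][:,:,::-1])
im=f["img"]; 
print([proj(f,p).round(0).tolist() for p in ((.525,.324,.014),(.512,.232,.014),(.499,.141,.014))])
```

```text
[0.5104434  0.23267631 0.14136225] [-0.82679637 -0.81417866 -5.25758259] 0.018809811941185216
[[[308.0, 100.0]], [[252.0, 185.0]], [[205.0, 256.0]]]
```

View pics/w3.png

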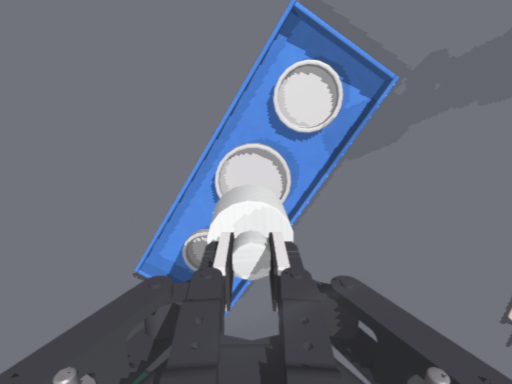

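The rims are at about (308,96.5) for the medium well and (253,182) for the large, so about 3 px off the prediction.

Run:
```python
from h import *
f=arm.grab_frame("wrist")
for p in ((308,96.5),(253,182)): print(ray(f,p,.014).round(4))
print(arm.observe()["eef_pos"])
```

```text
[[0.5243 0.326  0.014 ]]
[[0.5119 0.2346 0.014 ]]
[0.51089978 0.23161704 0.14174293]
```

>>> play_rows --plan "0 0 0 1 2 -20 -1;0 0 0 1 2 -45 -1;0 0 0 1 2 -65 -1;0 0 0 1 2 -78 -1;0 0 0 1 2 -85 -1;0 0 0 1 2 -88 -1;0 0 0 1 2 -90 -1;0 0 0 1 2 -91 -1;0 0 0 1 2 -92 -1;0 0 0 1 2 -92 -1"

```text
time_s: 7.32
eef_pos: [0.5118, 0.2344, 0.0502]
ee_rot: [[-0.406, 0.914, 0.0], [0.914, 0.406, 0.0], [0.0, 0.0, -1.0]]
ft_force: [-0.8, -0.1, -4.6]
finger_gap: 0.0188
```

>>> play_rows --plan "0 0 0 0 0 -1 -1;0 0 0 0 0 -1.5 -1;0 0 0 0 0 -2 -1;0 0 0 0 0 -2 -1"

```text
time_s: 7.82
eef_pos: [0.5118, 0.2343, 0.0481]
ee_rot: [[-0.406, 0.914, -0.0], [0.914, 0.406, 0.0], [0.0, -0.0, -1.0]]
ft_force: [-0.5, 0.1, -4.4]
finger_gap: 0.019
```

>>> play_rows --plan "0 0 0 0 0 -0.5 -1;0 0 0 0 0 -1 -1;0 0 0 0 0 -1 -1"

```text
time_s: 8.2
eef_pos: [0.5119, 0.2343, 0.0478]
ee_rot: [[-0.406, 0.914, 0.001], [0.914, 0.406, 0.0], [0.0, 0.001, -1.0]]
ft_force: [-3.2, -0.9, 4.8]
finger_gap: 0.0189
```

Contact: the force went from −4.4 to +4.8 N. Releasing slowly and retreating.

>>> play_rows --plan "0 0 0 0 0 0.5 -0.5;0 0 0 0 0 0.5 -0.2;0 0 0 0 0 0.5 0.1;0 0 0 0 0 0.5 0.1;0 0 0 0 0 10 0.1;0 0 0 0 0 40 0.1;0 0 0 0 0 90 0.1;0 0 0 0 0 120 0.1"

```text
time_s: 9.2
eef_pos: [0.5126, 0.2346, 0.1704]
ee_rot: [[-0.406, 0.914, 0.003], [0.914, 0.406, 0.001], [0.0, 0.003, -1.0]]
ft_force: [0.5, 0.5, -0.5]
finger_gap: 0.0471
```

>>> play_rows --plan "0 0 -9 0 -58 15 0.1;0 0 -18 0 -115 30 0.1;0 0 -26 0 -172 30 0.1;0 0 -35 -1 -230 30 0.1;0 0 -35 -1 -285 30 0.1;0 0 -35 -1 -325 30 0.1;0 0 -35 -1 -334 30 0.1;0 0 -35 -1 -334 30 0.1"

```text
time_s: 10.2
eef_pos: [0.5109, -0.0998, 0.1975]
ee_rot: [[0.193, 0.981, 0.0], [0.981, -0.193, 0.0], [0.0, 0.0, -1.0]]
ft_force: [-0.3, 0.5, -0.3]
finger_gap: 0.047
```

Run:
```python
from h import *
f=arm.grab_frame("wrist"); im=f["img"]; s=arm.observe()
u,v=proj(f,(.5107,-.1001,.055))[0].astype(int); print(u,v,s["eef_pos"],s["ft_force"])
u0,v0=max(u-100,0),max(v-75,0)
print(u0,v0); w=cv2.resize(im[v0:v0+150,u0:u0+200,::-1],None,fx=3,fy=3,interpolation=cv2.INTER_CUBIC)
t=arm.grab_frame("top")["img"][150:240,90:210,::-1]; t=cv2.resize(t,None,fx=1.6*1,fy=1.6)
c=np.zeros((450,800,3),np.uint8); c[:w.shape[0],:w.shape[1]]=w; c[:t.shape[0],608:608+t.shape[1]]=t[:, :192]
cv2.imwrite("pics/w4.png",c)
```

```text
250 180 [ 0.51092422 -0.09912726  0.19741415] [-0.02828877 -0.23552296 -0.39722275]
150 105
```

View pics/w4.png

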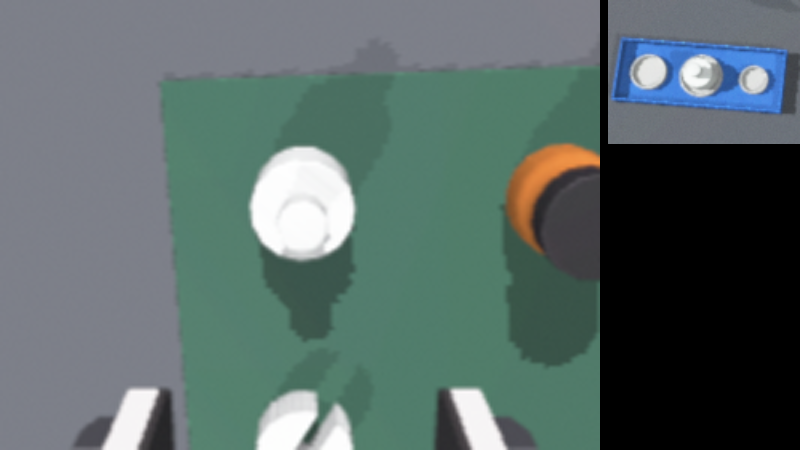

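The large weight stands in its well (inset). The medium head at (250.7,179.7) matches the estimate (250,180), and the jar is clear of the finger.

>>> play_rows --plan "0 0 0 0 0 -60 0.1;0 0 0 0 0 -110 0;0 0 0 0 0 -142 0;0 0 0 0 0 -158 0;0 0 0 0 0 -158 0;0 0 0 0 0 -158 -0.3;0 0 0 0 0 -158 -0.6;0 0 0 0 0 -158 -1;0 0 0 0 0 -158 -1;0 0 0 0 0 -158 -1;0 0 0 0 0 -158 -1" --newtons 60

```text
time_s: 11.68
eef_pos: [0.5116, -0.0998, 0.0407]
ee_rot: [[0.192, 0.981, 0.002], [0.981, -0.192, -0.0], [0.0, 0.002, -1.0]]
ft_force: [-1.2, 0.7, 4.9]
finger_gap: 0.0152
```

>>> play_rows --plan "0 0 0 0 0 3 -1;0 0 0 0 0 8 -1;0 0 0 0 0 20 -1;0 0 0 0 0 40 -1;0 0 0 0 0 70 -1;0 0 0 0 0 100 -1;0 0 0 0 0 100 -1"

```text
time_s: 12.55
eef_pos: [0.5125, -0.1, 0.142]
ee_rot: [[0.192, 0.981, 0.005], [0.981, -0.192, -0.001], [-0.0, 0.005, -1.0]]
ft_force: [0.8, -0.1, -2.5]
finger_gap: 0.0155
```

>>> play_rows --plan "0 0 2 0 15 3 -1;0 0 5 1 50 5 -1;0 0 9 3 95 5 -1;0 0 13 4 140 5 -1;0 0 18 6 185 5 -1;0 0 23 7 235 5 -1;0 0 28 8 285 5 -1;0 0 33 9 335 5 -1;0 0 38 11 385 5 -1;0 0 42 12 412 5 -1;0 0 43 12 425 5 -1;0 0 43 12 426 5 -1"

```text
time_s: 14.05
eef_pos: [0.522, 0.3266, 0.143]
ee_rot: [[-0.53, 0.848, -0.002], [0.848, 0.53, -0.001], [-0.0, -0.002, -1.0]]
ft_force: [-0.2, 0.8, -2.0]
finger_gap: 0.0152
```

Run:
```python
from h import *
s=arm.observe(); print(s["eef_pos"],s["ft_force"],s["finger_gap"])
f=arm.grab_frame("wrist"); cv2.imwrite("pics/w5.png",f["img"][:,:,::-1])
print(proj(f,(.5243,.326,.014)),f["tvec"].shape)
```

```text
[0.52199617 0.32663472 0.14300298] [-0.16094168  0.8439388  -2.04722765] 0.015205580987639692
[[252.5838727  185.11035468]] (3,)
```

View pics/w5.png

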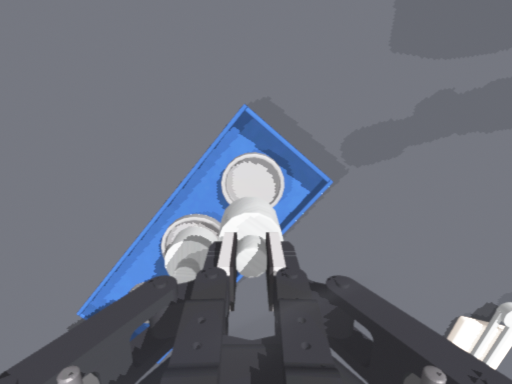

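The medium rim centre at (253,184.5) matches the prediction (252.6,185). Lowering.

>>> play_rows --plan "0 0 0 2 0 -20 -1;0 0 0 2 0 -45 -1;0 0 0 2 0 -70 -1;0 0 0 2 0 -85 -1;0 0 0 2 0 -92 -1;0 0 0 2 0 -94 -1;0 0 0 2 0 -96 -1;0 0 0 2 0 -97 -1;0 0 0 2 0 -97 -1;0 0 0 2 0 -97 -1"

```text
time_s: 15.35
eef_pos: [0.5249, 0.3264, 0.0473]
ee_rot: [[-0.529, 0.849, 0.0], [0.849, 0.529, 0.0], [-0.0, 0.0, -1.0]]
ft_force: [0.5, 0.0, -2.4]
finger_gap: 0.0155
```

>>> play_rows --plan "0 0 0 0 0 -1 -1;0 0 0 0 0 -1.5 -1;0 0 0 0 0 -2 -1;0 0 0 0 0 -2 -1"

```text
time_s: 15.85
eef_pos: [0.5248, 0.3263, 0.045]
ee_rot: [[-0.529, 0.849, -0.0], [0.849, 0.529, -0.0], [-0.0, -0.0, -1.0]]
ft_force: [-0.5, 0.4, -1.6]
finger_gap: 0.015
```

>>> play_rows --plan "0 0 0 0 0 -0.5 -1;0 0 0 0 0 -0.9 -1;0 0 0 0 0 -0.9 -1"

```text
time_s: 16.23
eef_pos: [0.5249, 0.3264, 0.0448]
ee_rot: [[-0.529, 0.849, 0.0], [0.849, 0.529, 0.0], [-0.0, 0.0, -1.0]]
ft_force: [-1.7, -1.0, 5.2]
finger_gap: 0.0152
```

>>> play_rows --plan "0 0 0 0 0 0.5 -0.5;0 0 0 0 0 0.5 -0.2;0 0 0 0 0 0.5 0;0 0 0 0 0 0.5 0;0 0 0 0 0 10 0;0 0 0 0 0 40 0;0 0 0 0 0 90 0;0 0 0 0 0 150 0"

```text
time_s: 17.23
eef_pos: [0.5243, 0.326, 0.1955]
ee_rot: [[-0.529, 0.849, -0.001], [0.849, 0.529, -0.001], [-0.0, -0.001, -1.0]]
ft_force: [1.0, 0.5, -0.3]
finger_gap: 0.0426
```

>>> play_rows --plan "0 0 -6 -4 -55 0 0;0 0 -12 -9 -110 0 0;0 0 -18 -13 -165 0 0;0 0 -24 -17 -220 0 0;0 0 -30 -22 -275 0 0;0 0 -36 -26 -330 0 0;0 0 -42 -31 -385 0 0;0 0 -48 -35 -440 0 0;0 0 -54 -40 -500 0 0;0 0 -60 -45 -560 0 0;0 0 -65 -50 -615 0 0;0 0 -65 -50 -632 0 0"

```text
time_s: 18.73
eef_pos: [0.4742, -0.3085, 0.1946]
ee_rot: [[0.549, 0.836, 0.0], [0.836, -0.549, -0.001], [-0.0, 0.001, -1.0]]
ft_force: [0.1, -0.2, 0.0]
finger_gap: 0.0424
```

Run:
```python
from h import *
f=arm.grab_frame("wrist"); im=f["img"]; s=arm.observe()
u,v=proj(f,(.475,-.305,.051))[0].astype(int); print(u,v,s["eef_pos"],s["ft_force"])
u0,v0=max(u-100,0),max(v-75,0)
print(u0,v0); w=cv2.resize(im[v0:v0+150,u0:u0+200,::-1],None,fx=3,fy=3,interpolation=cv2.INTER_CUBIC)
t=arm.grab_frame("top")["img"][150:240,90:210,::-1]; t=cv2.resize(t,None,fx=1.6*1,fy=1.6)
c=np.zeros((450,800,3),np.uint8); c[:w.shape[0],:w.shape[1]]=w; c[:t.shape[0],608:608+t.shape[1]]=t[:, :192]
cv2.imwrite("pics/w6.png",c)
```

```text
249 176 [ 0.47451709 -0.30886015  0.1943684 ] [0.48608123 0.26815782 0.41293462]
149 101
```

View pics/w6.png

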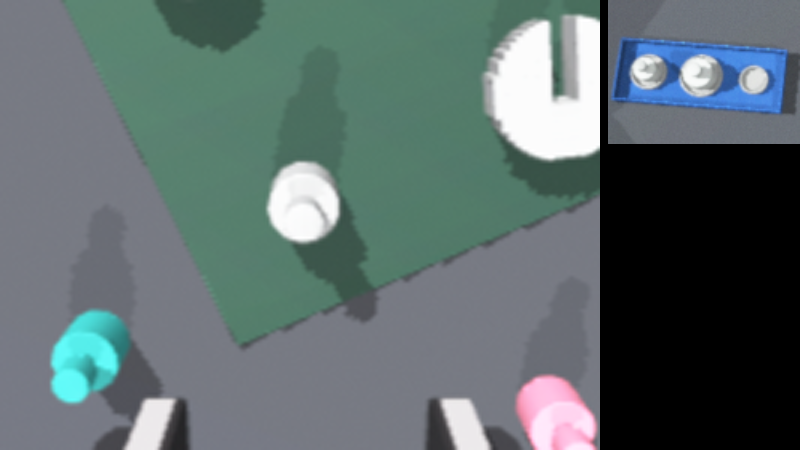

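Medium stands in its well (inset). The small steel head is at (250.7,173.3), and the turquoise and pink look-alikes are clear of the jaws.

Run:
```python
from h import *
f=arm.grab_frame("wrist"); print(ray(f,(250.7,173.3),.051),ray(f,(250.3,169.5),.029),arm.observe()["eef_pos"])
```

```text
[[ 0.47803125 -0.301092    0.051     ]] [[ 0.47701608 -0.30186476  0.029     ]] [ 0.47481623 -0.30557574  0.19435947]
```

>>> play_rows --plan "0 0 0 3 4 -60 0;0 0 0 3 4 -110 0;0 0 0 3 4 -142 0;0 0 0 3 4 -158 0;0 0 0 3 4 -158 0;0 0 0 3 4 -158 -0.3;0 0 0 3 4 -158 -0.6;0 0 0 3 4 -158 -1;0 0 0 3 4 -158 -1;0 0 0 3 4 -158 -1;0 0 0 3 4 -158 -1" --newtons 40

```text
time_s: 20.25
eef_pos: [0.4785, -0.3022, 0.0376]
ee_rot: [[0.546, 0.838, 0.002], [0.838, -0.546, -0.001], [0.0, 0.002, -1.0]]
ft_force: [-0.2, 1.2, 6.5]
finger_gap: 0.0118
```

>>> play_rows --plan "0 0 0 0 0 3 -1;0 0 0 0 0 8 -1;0 0 0 0 0 20 -1;0 0 0 0 0 40 -1;0 0 0 0 0 70 -1;0 0 0 0 0 100 -1;0 0 0 0 0 100 -1"

```text
time_s: 21.12
eef_pos: [0.4793, -0.3026, 0.1393]
ee_rot: [[0.546, 0.838, 0.004], [0.838, -0.546, -0.003], [0.0, 0.005, -1.0]]
ft_force: [-0.1, -0.8, -2.3]
finger_gap: 0.0121
```

>>> play_rows --plan "0 0 2 0 15 3 -1;0 0 6 2 50 5 -1;0 0 11 4 95 5 -1;0 0 16 6 145 5 -1;0 0 21 8 195 5 -1;0 0 26 10 245 5 -1;0 0 32 13 295 5 -1;0 0 38 15 345 5 -1;0 0 43 17 395 5 -1;0 0 47 19 430 5 -1;0 0 49 20 445 5 -1;0 0 49 20 446 5 -1"

```text
time_s: 22.62
eef_pos: [0.497, 0.1449, 0.1403]
ee_rot: [[-0.276, 0.961, -0.002], [0.961, 0.276, -0.001], [-0.0, -0.002, -1.0]]
ft_force: [-0.1, 0.6, -1.8]
finger_gap: 0.0123
```

Run:
```python
from h import *
s=arm.observe(); print(s["eef_pos"],s["ft_force"],s["finger_gap"])
f=arm.grab_frame("wrist"); cv2.imwrite("pics/w7.png",f["img"][:,:,::-1])
print(proj(f,(.499,.143,.014)))
```

```text
[0.49699102 0.14485857 0.14033276] [-0.10201505  0.64403529 -1.76083675] 0.012282198115042556
[[252.46257302 186.53323921]]
```

View pics/w7.png

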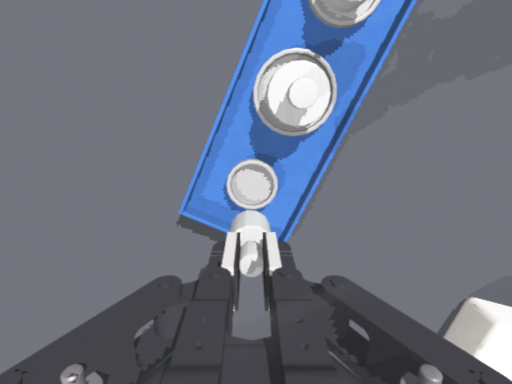

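The small rim centre at (252,184.5) is within about 1 mm of the prediction. The large weight is well inside its rim. Lowering.

>>> play_rows --plan "0 0 0 2 -1 -20 -1;0 0 0 2 -1 -45 -1;0 0 0 2 -1 -70 -1;0 0 0 2 -1 -85 -1;0 0 0 2 -1 -92 -1;0 0 0 2 -1 -94 -1;0 0 0 2 -1 -96 -1;0 0 0 2 -1 -97 -1;0 0 0 2 -1 -97 -1;0 0 0 2 -1 -97 -1"

```text
time_s: 23.92
eef_pos: [0.4999, 0.1434, 0.0444]
ee_rot: [[-0.275, 0.962, 0.0], [0.962, 0.275, 0.0], [-0.0, 0.0, -1.0]]
ft_force: [0.1, 0.1, -1.7]
finger_gap: 0.0119
```

>>> play_rows --plan "0 0 0 0 0 -0.5 -1;0 0 0 0 0 -1 -1;0 0 0 0 0 -1 -1"

```text
time_s: 24.3
eef_pos: [0.4998, 0.1433, 0.0431]
ee_rot: [[-0.275, 0.962, -0.0], [0.962, 0.275, -0.0], [-0.0, -0.0, -1.0]]
ft_force: [0.2, -0.7, -0.9]
finger_gap: 0.0121
```

>>> play_rows --plan "0 0 0 0 0 -0.5 -1;0 0 0 0 0 -1 -1;0 0 0 0 0 -1.3 -1;0 0 0 0 0 -1.3 -1"

```text
time_s: 24.8
eef_pos: [0.4998, 0.1433, 0.0419]
ee_rot: [[-0.275, 0.962, -0.0], [0.962, 0.275, -0.0], [-0.0, -0.0, -1.0]]
ft_force: [0.3, -0.9, -0.3]
finger_gap: 0.0121
```

>>> play_rows --plan "0 0 0 0 0 -0.4 -1;0 0 0 0 0 -0.8 -1;0 0 0 0 0 -0.8 -1"

```text
time_s: 25.18
eef_pos: [0.5, 0.1434, 0.0416]
ee_rot: [[-0.275, 0.962, 0.001], [0.962, 0.275, 0.0], [0.0, 0.001, -1.0]]
ft_force: [-2.8, -1.6, 5.3]
finger_gap: 0.0119
```

Contact. Releasing, rising clear and checking.

>>> play_rows --plan "0 0 0 0 0 0.5 -0.6;0 0 0 0 0 0.5 -0.3;0 0 0 0 0 0.5 0;0 0 0 0 0 0.5 0;0 0 0 0 0 10 0;0 0 0 0 0 40 0;0 0 0 0 0 90 0;0 0 0 -20 0 150 0;0 0 0 -80 0 170 0;0 0 0 -130 0 170 0;0 0 0 -130 0 170 0;0 0 0 -130 0 170 0"

```text
time_s: 26.68
eef_pos: [0.3704, 0.1435, 0.2118]
ee_rot: [[-0.275, 0.961, 0.002], [0.961, 0.275, 0.001], [0.0, 0.002, -1.0]]
ft_force: [0.4, 0.2, -1.0]
finger_gap: 0.0427
```

Run:
```python
from h import *
t=arm.grab_frame("top")["img"][130:250,85:405,::-1]; s=arm.grab_frame("side")["img"][110:320,190:400,::-1]
t=cv2.resize(t,(800,300),interpolation=cv2.INTER_CUBIC); s=cv2.resize(s,(300,300),interpolation=cv2.INTER_CUBIC)
w=cv2.resize(arm.grab_frame("wrist")["img"][:,:,::-1],(400,300))
cv2.imwrite("pics/end.png",np.vstack([t,np.hstack([s,w,np.zeros((300,100,3),np.uint8)])]))
o=arm.observe(); print(o["eef_pos"],o["ft_force"],o["time_s"])
```

```text
[0.37071029 0.14339908 0.21091876] [-0.40808597 -0.14169519  0.55160028] 26.825
```

View pics/end.png

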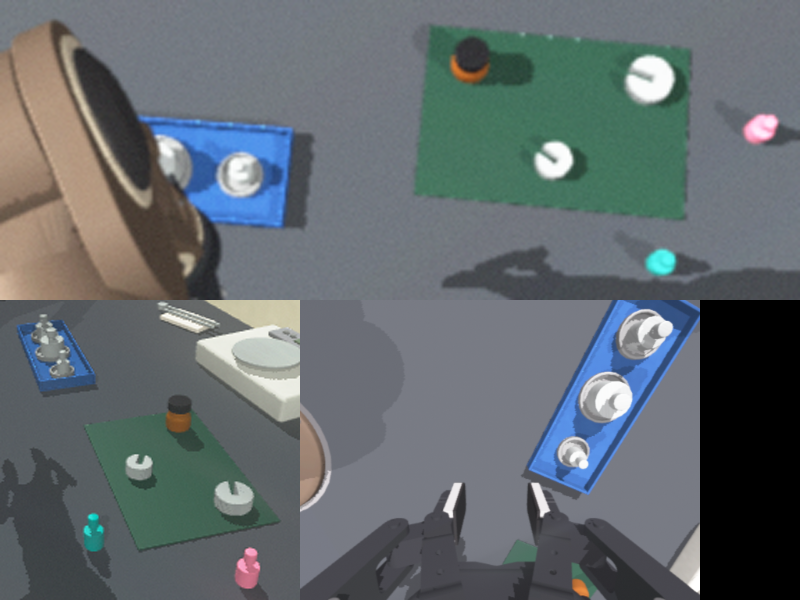

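All three weights stand upright in their own wells. The discs, jar and look-alikes are where they were, and the gripper is clear.

```bash
python3 -c "
from bench import arm
print(arm.finish_job())"
```

```text
the job is handed in; nothing more can be done
None
```

I put the large, medium and small knobbed weights back in that order, each lifted by its head and lowered into its own well. I let go of each one only after the wrist force showed it had touched the floor (about 5 N).

My last pictures (top, side and wrist) show all three weights upright inside the rims of their own wells. Both slotted discs, the jar and the pink and turquoise look-alikes look unmoved. The gripper was clear of everything, and the job was handed in at about 27 s.

In the final top view the arm hid the medium well and part of the large one, so for those two I relied on the side and wrist views. No check failed. The well positions measured from the wrist camera differed from the top camera by 1–3 mm, and I corrected for that before lowering.

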